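Index the sliding stop of a bench length gauge and load the bar

TASK

Set up the bench length gauge for the aluminium bar. Pull the spring pin up by its black knob, slide the stop along the tube to the hole that leaves the smallest opening the bar still fits into, and let the pin drop until its knob sits fully home; find the hole by feel and do not force the pin sideways against the tube. Then lay the bar flat on the gauge's base plate between the sliding stop and the end stop and let go of it.

Things in the scene. Friction and masses are not known exactly. Their poses are not given: they have to be found in the camera images.
- gauge: Length gauge, bolted down: dark steel plate 320 x 116 x 8 mm under a 30 mm square tube in two saddles. Origin on the bench below the tube's centre line, mid-length; y runs along the tube to the fixed end stop (face nominally at y = 140 mm), x across it; plate from x = -78 (bar's side) to 38 mm. Tube top at z = 48 mm, with 6 holes 11 mm wide, 25 mm apart.
- stop (a joint): Opening in m from the sliding stop's face to the end stop (nominal y = 140 mm); grows towards the gauge's -y. Holes at 0.066, 0.091, 0.116, 0.141, 0.166, 0.191, but tube, holes and end stop together may lie up to 9 mm either way along y, so readings at holes shift by that; the true opening there does not. Starts at 0.15 to 0.19. Slides with 2.5 N, about 5 N with the pin dragging.
- pin (a joint): How far the spring pin is pulled up, in m: 0 fully home (9 mm deep in a hole), 0.009 resting on the tube between holes, 0.018 end of travel; above 0.0095 it passes over holes. The spring pulls down with 6 N at 0, 11 N at 0.018. Steel pin 9.5 mm thick, flat end: 0.75 mm play each way in a hole. More than 18 N between pin and tube is forcing it.
- stop_face (a point): Point on the sliding stop's face, 8 mm above the bench (plate top), 52 mm in front (-x) of the tube's centre line: the bar's end belongs here. Axes as the gauge's. The stop is a grey 40 mm square sleeve, 50 mm long, top at 53 mm, with a plate 6 mm thick, 24 mm tall over the base, reaching out to x = -70 mm. The end stop's plate is alike, 8 mm thick.
- knob (a point): Middle of the pin's black ribbed pull knob (26 mm across, 21 mm tall, upright), on the pin's axis, 25 mm behind the sliding stop's face (-y), over the tube's centre line; it rises with the pin. When home it is 83 mm above the bench and the knob spans 72 to 94 mm; below it a 20 mm steel bush, top at 66 mm.
- bar: Plain aluminium bar, 12 x 110 x 10 mm (x, y, z), lying flat on the bench to the right of the gauge. Origin at the centre of its underside; long axis y.
Mind the look-alikes: they are no part of the job. Leave any pink or red look-alike of the bar alone.

How it is judged:
By the outcome, as a careful person would: the job done as asked, in the order asked, and still so for the second after the job is handed in, with the robot touching nothing.
It also fails if it takes over 53 s, if anything falls off the work surface, if the arm or the gripper's body presses on something with over 40 N, if the wrist force passes 120 N, or if a joint passes its speed limit or range.

ROBOT

A 6-joint arm with a two-finger parallel gripper is mounted at the origin on a cart in front of the work surface, level with it; the furniture and walls round the work are solid. World frame = base frame: x ahead of the robot, y to its left, z up, the work surface at z = 0. Lengths are in m, angles in rad, forces in N, time in s.
With the tool pointing down it reaches from about 0.3 to 0.775 m from the base axis. Payload 14.6 kg.
Tool frame: the origin (TCP) lies at the very end of the fingers, on their centre line; the grasp point (between the pads) lies 19 mm behind it (ctrl.grasp_offset is the distance from the TCP to the grasp point, in m); x points along the fingers, y is the direction in which the jaws open and shut, and the axes are right-handed (so a half turn about x gives the same grasp; the last joint's range is limited). The gripper opens to 94 mm and grips with 3 to 60 N. Pads are 16 mm wide; open, the fingers measure 119 mm over their backs; the gripper's body (75 mm by 177 mm) begins 78 mm behind the grasp point.
Start: joints at [-1.345, 0.3, 1.521, -0, 1.321, -0.067], TCP at [0.159, -0.527, 0.205] pointing down, gripper open.
Joint ranges: [-3.03, 3.03], [-0.79, 2.21], [0.23, 2.52], [-1.04, 4.18], [0, 3.07], [-2.55, 2.55]. Speed limits (rad/s): [2.22, 2.22, 2.57, 3.14, 3.14, 3.14].

INTERFACE

Orientations are given as [roll, pitch, yaw] about the fixed x, y, z axes, in that order (R = Rz(yaw) Ry(pitch) Rx(roll)).
In Python, from station import ctrl gives the robot as it stands. The module is installed in compiled form; this text tells all that it offers.
- The arm moves only by the tool send_rows, never from a script. Its argument "rows" is a list that holds one entry, the list of rows, each a list of 4 numbers: the shift along the world's x, y, z in mm, then the turn about the world's z in rad. A call has 1 to 12 rows; each row shifts and turns the commanded pose from where the row before left it; what a row does not reach is not made up. A row lasts 1/10 s, in which the tool goes at most 50 mm and 8.59 degrees, less where a joint would pass 70% of its speed; a pose out of reach is approached as far as the arm can. A call is refused whole if a number of a shift passes 50 or a number of a turn 0.15, either way. A call with a gripper value outside its range is refused whole. "grip" is the gripper's target within -1 to 1 (shut at 1, half-way at 0, fully open at -1), set as the call begins (left out, the last holds). The fingers move at their own pace and stop on an object; "newtons" is the grip in N (left out, the last holds). Time passes only in rows, so rows that do not move let the fingers close. It gives the time, the measured TCP pose, the force and the opening at its end, in the units of the state.
- ctrl.get_obs(): the state, without advancing time (a new reading comes with each control period).
- ctrl.camera(name): name is "side" or "top"; returns (picture, depth): 480x640x3 uint8, red, green, blue; 480x640 float32, m along the optical axis (not along the pixel's ray), 0 where there is no reading.
- ctrl.camera_params(name): a dict with "vertical_fov" (degrees; the focal length in pixels is half the picture's height over the tangent of half this angle, whatever the lens; pixels are square), "cx", "cy" (the principal point, pixels), "cam_to_world" (4x4, takes a point from camera to world coordinates). Camera axes: x right, y up, looking along -z (the intrinsics and any distortion apply to the point x, -y, -z); pixel columns grow to the right and rows downward; lengths in m; the calibration is good to about 2 mm. A picture is of the moment at which its call begins. camera_params takes no time and is no camera call.
- ctrl.hand_in(): hands the job in, once; it reports no verdict.
The state is a dict: "time_s": time; "qpos": joint angles; "joint_vel": joint speeds; "tau": joint torques, N m; "ee_pos": TCP position; "eef_rot": TCP orientation; "force": force on the tool from outside, world axes, zero at the start; "moment": the same for the moment, N m; "grip_width": finger opening in m.
Only numpy, scipy, OpenCV 4.12 (cv2) and the standard library are available. Lean on these libraries where they do the work, as an engineer would, in place of code of your own. Each camera call takes 0.05 s, during which the arm holds its last target.

## Working session

There is one attempt and no reset: what is moved stays moved. The work goes in short steps, Python scripts to look and compute and a tool call to move; the robot and the scene stay as the last step left them, time stands still between calls to the robot, and variables do not carry over. Pictures are saved under pics/ and viewed, and the job is handed in when it is done.

Besides the shell and the picture viewer there is one more tool, called after "Request:" as name(argument=value, ...), one argument or row to a line, values as JSON. send_rows: Moves the arm, as the interface text tells. Its arguments: {"type":"object","properties":{"rows":{"type":"array"},"grip":{"type":"number"},"newtons":{"type":"number"}},"required":["rows"]}

```bash
mkdir -p pics; ls; python3 - <<'E'
from station import ctrl
import cv2,numpy as np
print(ctrl.get_obs(), ctrl.grasp_offset)
for n in ("top","side"):
    p,d=ctrl.camera(n); cv2.imwrite(f"pics/{n}0.png",p[:,:,::-1]); np.save(f"pics/{n}0d.npy",d)
    print(n,ctrl.camera_params(n))
E
```

```text
pics
{'time_s': 0.0, 'qpos': array([-1.34462455e+00,  3.00462592e-01,  1.52159807e+00,  9.73856783e-06,
        1.32070874e+00, -6.65857463e-02]), 'joint_vel': array([-0.00095132,  0.00034791,  0.00045778, -0.00081964,  0.00041401,
       -0.00062223]), 'tau': array([-1.57579752e-04, -5.31801081e+01, -3.52733588e+01,  7.08321878e-02,
        2.44654709e-02, -7.31837417e-05]), 'ee_pos': array([ 0.15867237, -0.52633026,  0.20488381]), 'eef_rot': array([-1.64539785,  1.56961954,  1.78894991]), 'force': array([ 0.19421964, -0.10289223, -0.36839315]), 'moment': array([-0.03827104,  0.01654185,  0.00535405]), 'grip_width': 0.09401884455202891} 0.0188
top {'vertical_fov': 42.13560421333379, 'cx': 324.1969854174959, 'cy': 233.83297244861248, 'cam_to_world': array([[-4.64086863e-04,  9.81661227e-01, -1.90633207e-01,
         3.42831357e-01],
       [-9.99949555e-01,  1.45718085e-03,  9.93804500e-03,
        -4.11706922e-02],
       [ 1.00335805e-02,  1.90628202e-01,  9.81611031e-01,
         1.19646182e+00],
       [ 0.00000000e+00,  0.00000000e+00,  0.00000000e+00,
         1.00000000e+00]])}
side {'vertical_fov': 44.42133109207981, 'cx': 322.8471585428124, 'cy': 238.9370629925529, 'cam_to_world': array([[ 0.99589053,  0.01720619, -0.08891567,  0.44574215],
       [-0.08937902,  0.34510565, -0.93429839, -1.27119576],
       [ 0.01460958,  0.93840611,  0.34522532,  0.53431141],
       [ 0.        ,  0.        ,  0.        ,  1.        ]])}
```

View pics/top0.png

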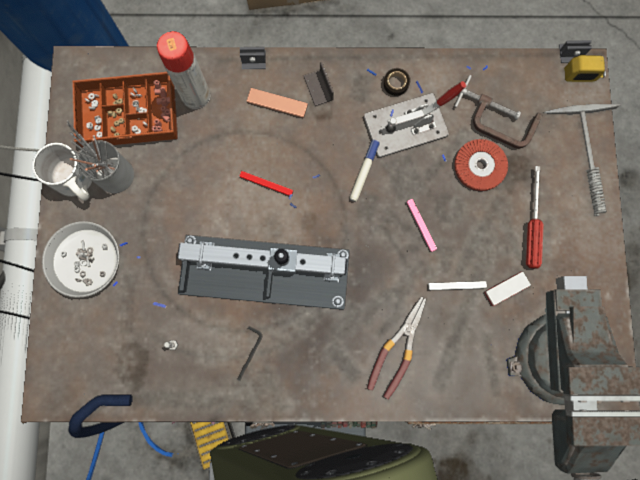

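View pics/side0.png

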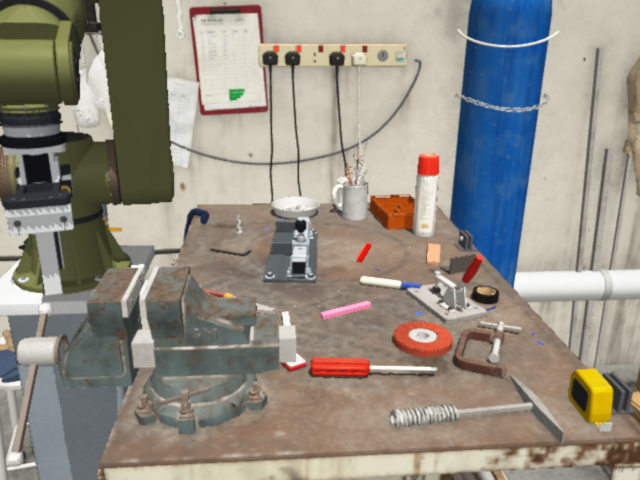

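```bash
cat > h.py <<'E'
import numpy as np,cv2
from station import ctrl
P={n:ctrl.camera_params(n) for n in("top","side")}
def K(n):
    p=P[n];f=240/np.tan(np.radians(p["vertical_fov"])/2);return f,p["cx"],p["cy"],p["cam_to_world"]
def ray(n,u,v,z):
    f,cx,cy,T=K(n);d=T[:3,:3]@np.array([(u-cx)/f,-(v-cy)/f,-1]);o=T[:3,3];return o+d*(z-o[2])/d[2]
def proj(n,X):
    f,cx,cy,T=K(n);c=T[:3,:3].T@(np.asarray(X)-T[:3,3]);return cx+f*c[0]/-c[2],cy-f*c[1]/-c[2]
def cloud(n,d):
    f,cx,cy,T=K(n);v,u=np.mgrid[:480,:640];c=np.stack([(u-cx)/f*d,-(v-cy)/f*d,-d],-1);return c@T[:3,:3].T+T[:3,3]
E
python3 - <<'E'
from h import *
a=cv2.imread("pics/top0.png")
g=cv2.resize(a[220:320,165:365],None,fx=4,fy=4,interpolation=cv2.INTER_CUBIC);cv2.imwrite("pics/g.png",g)
b=cv2.resize(a[260:320,410:550],None,fx=4,fy=4,interpolation=cv2.INTER_CUBIC)
s=cv2.imread("pics/side0.png")
s2=cv2.resize(s[200:300,250:390],None,fx=4,fy=4,interpolation=cv2.INTER_CUBIC)
cv2.imwrite("pics/b.png",np.vstack([b,s2[:340]]))
W=cloud("top",np.load("pics/top0d.npy"))
hsv=cv2.cvtColor(a,cv2.COLOR_BGR2HSV)
m=((hsv[...,1]<40)&(hsv[...,2]>170)).astype(np.uint8)
m[:, :400]=0;m[:260]=0;m[310:]=0;m[:,545:]=0
for c in cv2.findContours(m,0,1)[0]:
    if cv2.contourArea(c)<50: continue
    r=cv2.minAreaRect(c);mm=np.zeros_like(m);cv2.drawContours(mm,[c],-1,1,-1)
    pts=W[mm>0];z=np.median(pts[:,2]);bx=cv2.boxPoints(r);w=np.array([ray("top",*q,z) for q in bx])
    print(r,"z",z,"\n",w.round(4),np.linalg.norm(w[1]-w[0]),np.linalg.norm(w[2]-w[1]),w.mean(0))
E
```

```text
((420.2691955566406, 304.8460998535156), (7.488452911376953, 14.976905822753906), 33.6900634765625) z 0.008889706838390743 
 [[ 0.4282 -0.2219  0.0089]
 [ 0.4519 -0.2384  0.0089]
 [ 0.444  -0.25    0.0089]
 [ 0.4204 -0.2335  0.0089]] 0.028865077967996245 0.014079330572341852 [ 0.43611522 -0.23595407  0.00888971]
((457.50262451171875, 285.08056640625), (6.7706708908081055, 57.16381072998047), 88.15238952636719) z 0.009443262056072266 
 [[ 0.4785 -0.2535  0.0094]
 [ 0.4821 -0.3634  0.0094]
 [ 0.4691 -0.3632  0.0094]
 [ 0.4655 -0.2535  0.0094]] 0.10994907447148505 0.013006334472132036 [ 0.47379238 -0.30841913  0.00944326]
((508.1343994140625, 287.9261474609375), (15.859508514404297, 42.27742004394531), 61.189208984375) z 0.011778811823822455 
 [[ 0.4619 -0.3615  0.0118]
 [ 0.5011 -0.4348  0.0118]
 [ 0.4744 -0.4478  0.0118]
 [ 0.4355 -0.3747  0.0118]] 0.08315041197342604 0.029766172755163016 [ 0.46823171 -0.40469467  0.01177881]
```

View pics/g.png

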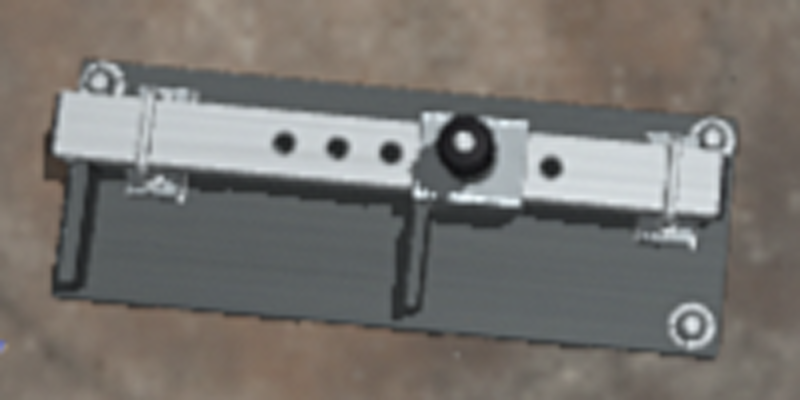

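View pics/b.png

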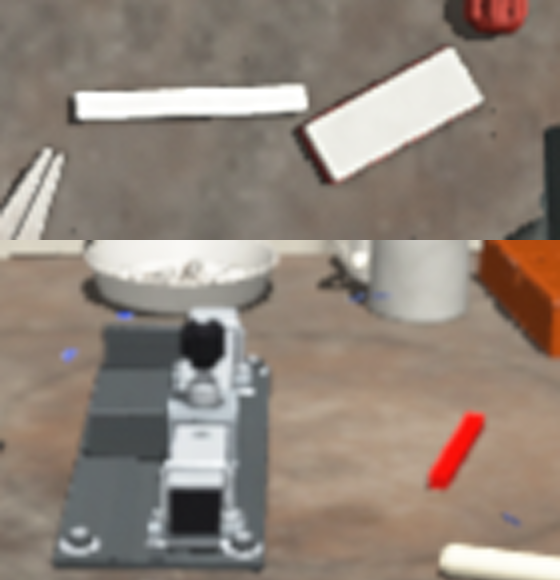

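```bash
python3 - <<'E'
from h import *
from scipy.spatial.transform import Rotation as R
a=cv2.imread("pics/top0.png");g=cv2.cvtColor(a,cv2.COLOR_BGR2GRAY);W=cloud("top",np.load("pics/top0d.npy"))
H=[]
for x,y in((284,143),(337,148),(390,153),(551,167)):
    u,v=int(round(165+x/4)),int(round(220+y/4));w=g[v-4:v+5,u-4:u+5].astype(float);k=np.clip(np.percentile(w,70)-30-w,0,None)
    yy,xx=np.mgrid[v-4:v+5,u-4:u+5];U=(xx*k).sum()/k.sum();V=(yy*k).sum()/k.sum()
    p=ray("top",U,V,.048);H.append(p);print(U,V,p.round(4))
H=np.array(H);d=H[0]-H[3];print("axis",d,np.linalg.norm(d),np.linalg.norm(H[0]-H[1]),np.linalg.norm(H[1]-H[2]));e=d/np.linalg.norm(d);print("yaw gauge",np.arctan2(-e[0],e[1]))
# knob
m=(g<60).astype(np.uint8);m[:245]=0;m[271:]=0;m[:,:270]=0;m[:,294:]=0
c=max(cv2.findContours(m,0,1)[0],key=cv2.contourArea);print(cv2.minEnclosingCircle(c),cv2.boundingRect(c))
Z=W[...,2]; r=W[245:275,265:300]; s=r[...,2]>.072
q=r[s];print("knob pts",s.sum(),"zmax",np.percentile(q[:,2],[50,90,98,100]))
mz=np.zeros((480,640),np.uint8);mz[245:275,265:300]=s
print(cv2.minEnclosingCircle(max(cv2.findContours(mz,0,1)[0],key=cv2.contourArea)), cv2.boundingRect(mz))
print("median xy", q[:,:2].min(0),q[:,:2].max(0),q.mean(0))
s=Z[245:280,255:300]
print((Z[240:275:2,264:302:2]*1000).astype(int))
# eef
o=ctrl.get_obs();print(R.from_euler('xyz',o['eef_rot']).as_matrix().round(3))
E
```

```text
235.6037360890302 255.33306836248013 [0.5248 0.1123 0.048 ]
248.91955775829203 256.56767060617614 [0.5225 0.0874 0.048 ]
262.24583635047065 257.7787834902245 [0.5203 0.0626 0.048 ]
302.2875344352617 261.4418044077135 [ 0.5135 -0.012   0.048 ]
axis [0.01136501 0.1242477  0.        ] 0.12476639593497775 0.024933298318110957 0.02493959147229046
yaw gauge -0.09121672224563669
((281.0, 256.90625), 8.15539264678955) (274, 249, 14, 17)
knob pts 186 zmax [0.10154543 0.10513146 0.10922829 1.19646182]
((281.3999938964844, 255.60000610351562), 7.779560565948486) (266, 248, 23, 25)
median xy [ 0.34283136 -0.04117069] [0.5315333  0.03769969] [0.51310657 0.02304559 0.11840662]
[[   3    0    0    1   -1    1   -1    0    0   -5    0    0   -2   -2
    -1    0    0    3   -7]
 [   8    9    5   12    2    1    0   -1   -1   -1    1   -2    0    3
    -4   -1   -3   -4    0]
 [   4    7    7    7    5    7   11    7    4    9    5    8    6    6
     5    7    0   -1    0]
 [   6   11    5    0    7    8    7    8    4    7    9    5    8    8
     8   10    8    8    5]
 [   6    6    7   12   54  
[... 745 characters left out ...]
   49   54   45   48   24]
 [  45   45   47   51   50   55   49   50   55   59   56   53   51   53
    54   51   47   49   46]
 [  37   41   46   53   53   48   52   51   53   50   55   54   51   52
    51   52   47   49   48]
 [   8    9    6   51   49   51   51   52   50   54   51   52   54   52
    51   52   48   47   46]
 [   1    6    5   36   40   38   36   41   43   49   50   49   48   52
    52   51   24   27   32]
 [  10 1196    7   36   28    8   10    8    5   15   18   25   25   30
    31   32   11    4    9]
 [   7   10    8   38   21    6   10    7    5    8    5    6    5   11
     4    4    4    8    6]]
[[-0.     0.289 -0.957]
 [ 0.001 -0.957 -0.289]
 [-1.    -0.001 -0.   ]]
```

```bash
python3 - <<'E'
from h import *
W=cloud("top",np.load("pics/top0d.npy"));r=W[245:275,265:300].reshape(-1,3);q=r[(r[:,2]>.098)&(r[:,2]<.115)]
c,R=cv2.minEnclosingCircle(q[:,:2].astype(np.float32)*1000);print("disc",c,R,q.mean(0),q[:,:2].min(0),q[:,:2].max(0))
print(ray("top",281.2,256.2,.1))
h3=np.array([.5203,.0626]);e=np.array([.0911,.9958])
for k in(q.mean(0)[:2],ray("top",281.2,256.2,.1)[:2]):
    print("along to hole3",(h3-k)@e, "lateral",(h3-k)@[e[1],-e[0]])
# end stop/ stop face points
for n,x,y,z in(("end stop top edges",66,160,.032),("endR",88,165,.032),("stopL",408,300,.032)):
    print(n,ray("top",165+x/4,220+y/4,z))
E
```

```text
disc (516.7837524414062, 24.241024017333984) 13.199677467346191 [0.51691476 0.02424197 0.10230466] [0.50484348 0.01224125] [0.52949054 0.03720426]
[0.5151159  0.02425287 0.1       ]
along to hole3 0.03850531685618064 lateral -0.0001233982656053908
along to hole3 0.03865833971225452 lateral 0.0016689027515908706
end stop top edges [0.51834808 0.2159615  0.032     ]
endR [0.51597978 0.20552183 0.032     ]
stopL [0.45250035 0.05387141 0.032     ]
```

Request:
send_rows(
  rows=[
    [[0,40,0,-0.03],[0,40,0,-0.03],[0,40,0,-0.03],[0,40,0,-0.03],[0,40,0,-0.03],[30,30,0,-0.02],[30,30,0,-0.02],[30,30,0,-0.02],[30,30,0,-0.02],[30,30,0,-0.02],[30,30,0,-0.02],[30,30,0,-0.02]],
  ],
  grip=-0.2,
)

```text
time_s: 1.3
ee_pos: [0.3697, -0.1149, 0.2055]
eef_rot: [2.553, 1.571, -0.586]
force: [-0.1, -0.8, 0.3]
grip_width: 0.0567
```

Request:
send_rows(
  rows=[
    [[28,28,-5,-0.02],[28,28,-10,-0.02],[28,28,-15,-0.02],[28,28,-15,-0.02],[28,22,-10,-0.014],[5,2,0,0],[0,0,0,0]],
  ],
)

```text
time_s: 2.0
ee_pos: [0.5137, 0.0197, 0.1498]
eef_rot: [0.098, 1.569, -3.133]
force: [-0.3, -0.8, -0.6]
grip_width: 0.0565
```

```bash
cat >> h.py <<'E'
from scipy.spatial.transform import Rotation as R
def st():
    o=ctrl.get_obs();M=R.from_euler('xyz',o['eef_rot']).as_matrix();y=M[:,1]
    print("t",round(o['time_s'],2),"p",(o['ee_pos']*1000).round(1),"yang",round(float(np.arctan2(y[1],y[0])),4),"down",M[:,0].round(3),"F",o['force'].round(1),"w",o['grip_width'].round(4),"q",o['qpos'].round(2))
E
python3 -c "
from h import *
st()
p,d=ctrl.camera('top');cv2.imwrite('pics/t1.png',p[:,:,::-1])"
```

```text
Traceback (most recent call last):
  File "h.py", line 15, in st
    print("t",round(o['time_s'],2),"p",(o['ee_pos']*1000).round(1),"yang",round(float(np.arctan2(y[1],y[0])),4),"down",M[:,0].round(3),"F",o['force'].round(1),"w",o['grip_width'].round(4),"q",o['qpos'].round(2))
                                                                                                                                                                   ^^^^^^^^^^^^^^^^^^^^^
AttributeError: 'float' object has no attribute 'round'
```

```bash
sed -i "s/o\['grip_width'\].round(4)/round(o['grip_width'],4)/" h.py
python3 -c "
from h import *
st()
p,d=ctrl.camera('side');cv2.imwrite('pics/t1.png',cv2.resize(p[180:310,220:400,::-1],None,fx=4,fy=4))"
```

```text
t 2.0 p [513.7  19.7 149.8] yang -1.6607 down [-0.001 -0.    -1.   ] F [-0.3 -0.8 -0.6] w 0.0565 q [-0.03  0.28  1.69 -0.    1.18  1.63]
```

View pics/t1.png

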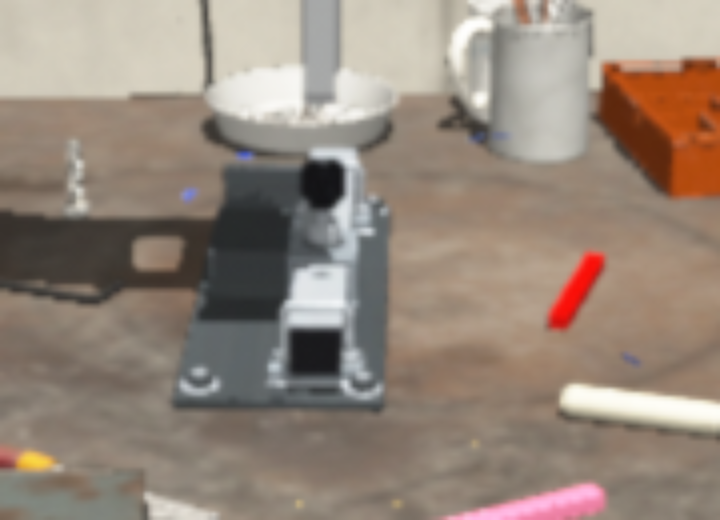

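Request:
send_rows(
  rows=[
    [[2,4,-20,0],[0,0,-25,0],[0,0,-20,0],[0,0,-7,0],[0,0,0,0],[0,0,0,0]],
  ],
)

```text
time_s: 2.65
ee_pos: [0.5161, 0.023, 0.0797]
eef_rot: [-3.071, 1.569, -0.021]
force: [0.3, 0.3, 0.6]
grip_width: 0.0563
```

```bash
python3 -c "
from h import *
st()
p,d=ctrl.camera('top');cv2.imwrite('pics/t2.png',cv2.resize(p[200:320,165:365,::-1],None,fx=4,fy=4))"
```

```text
t 2.65 p [516.1  23.   79.7] yang -1.6625 down [ 0.002 -0.    -1.   ] F [0.3 0.3 0.6] w 0.0563 q [-0.03  0.37  1.75  0.    1.03  1.64]
```

View pics/t2.png

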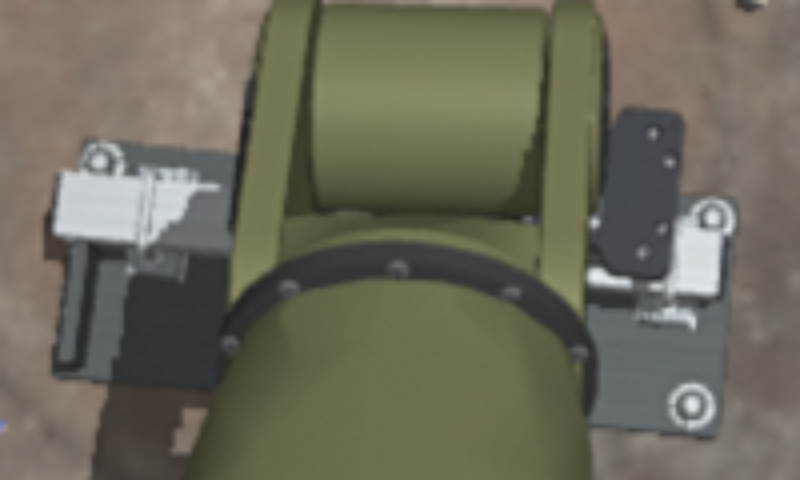

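Request:
send_rows(
  rows=[
    [[0,0,0,0],[0,0,0,0],[0,0,0,0],[0,0,0,0],[0,0,0,0]],
  ],
  grip=1,
  newtons=10,
)

```text
time_s: 3.2
ee_pos: [0.5159, 0.0239, 0.0787]
eef_rot: [-2.094, 1.57, 0.957]
force: [0.8, 5.6, 2.1]
grip_width: 0.0258
```

```bash
python3 -c "
from h import *
st()"
```

```text
t 3.2 p [515.9  23.9  78.7] yang -1.6618 down [ 0.001  0.001 -1.   ] F [0.8 5.6 2.1] w 0.0258 q [-0.02  0.37  1.75  0.    1.02  1.64]
```

Request:
send_rows(
  rows=[
    [[0,0,0,0],[0,0,0,0],[0,0,2,0],[0,0,2,0],[0,0,1,0],[0,0,0,0]],
  ],
  grip=1,
  newtons=40,
)

```text
time_s: 3.8
ee_pos: [0.5156, 0.0234, 0.0828]
eef_rot: [0.121, 1.57, -3.112]
force: [5.8, 0.9, -11.6]
grip_width: 0.0254
```

```bash
python3 -c "
from h import *
st()"
```

```text
t 3.8 p [515.6  23.4  82.8] yang -1.662 down [-0. -0. -1.] F [  5.8   0.9 -11.6] w 0.0254 q [-0.03  0.36  1.74 -0.    1.03  1.64]
```

Request:
send_rows(
  rows=[
    [[1,3,0,0],[0.5,6,0,0],[0.5,6,0,0],[0.5,6,0,0],[0.5,6,0,0],[0.5,4,0,0],[0.5,3,0,0],[0,0,0,0],[0,0,0,0]],
  ],
)

```text
time_s: 4.7
ee_pos: [0.5192, 0.0581, 0.0831]
eef_rot: [-0.471, 1.569, 2.58]
force: [-5.2, 2.7, -10.8]
grip_width: 0.0252
```

```bash
python3 -c "
from h import *
st()
p,d=ctrl.camera('side');cv2.imwrite('pics/t3.png',cv2.resize(p[180:310,220:400,::-1],None,fx=4,fy=4))"
```

```text
t 4.7 p [519.2  58.1  83.1] yang -1.6618 down [-0.001  0.001 -1.   ] F [ -5.2   2.7 -10.8] w 0.0252 q [0.04 0.38 1.72 0.   1.04 1.7 ]
```

View pics/t3.png

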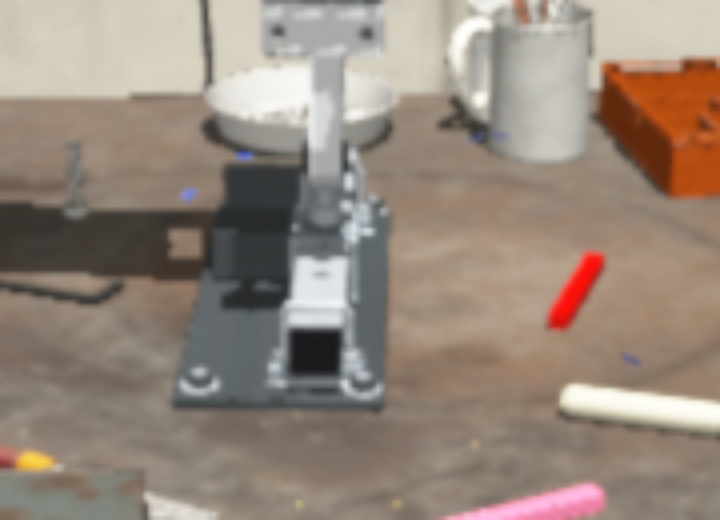

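Request:
send_rows(
  rows=[
    [[-0.7,0,-2,0],[0,0,-2,0],[0,0,0,0]],
  ],
)

```text
time_s: 5.05
ee_pos: [0.5191, 0.0577, 0.0793]
eef_rot: [-1.7, 1.57, 1.351]
force: [-2.7, 1.9, -9.6]
grip_width: 0.0253
```

Request:
send_rows(
  rows=[
    [[0,0,0,0],[0,0,0,0],[0,0,0,0]],
  ],
  grip=0.38,
)

```text
time_s: 5.35
ee_pos: [0.5199, 0.0572, 0.0804]
eef_rot: [-3.096, 1.568, -0.046]
force: [-0.8, -0.1, 0.1]
grip_width: 0.0294
```

```bash
python3 -c "
from h import *
st()"
```

```text
t 5.35 p [519.9  57.2  80.4] yang -1.6622 down [ 0.002 -0.    -1.   ] F [-0.8 -0.1  0.1] w 0.0294 q [ 0.04  0.38  1.73 -0.    1.03  1.7 ]
```

Request:
send_rows(
  rows=[
    [[0,1,-2,0],[0,0.5,-1,0],[0,0.5,0,0],[0,0.5,0,0]],
  ],
)

```text
time_s: 5.75
ee_pos: [0.519, 0.0596, 0.0763]
eef_rot: [1.402, 1.57, -1.83]
force: [0.6, -6.9, -1.3]
grip_width: 0.0292
```

Request:
send_rows(
  rows=[
    [[0,0.5,0,0],[0,0.5,0,0]],
  ],
)

```text
time_s: 5.95
ee_pos: [0.5191, 0.0601, 0.0763]
eef_rot: [1.562, 1.569, -1.671]
force: [0.1, -8.3, -2.4]
grip_width: 0.0289
```

Request:
send_rows(
  rows=[
    [[0.1,0.5,0,0],[0,0.5,0,0]],
  ],
)

```text
time_s: 6.15
ee_pos: [0.5191, 0.0611, 0.0763]
eef_rot: [1.492, 1.569, -1.741]
force: [0.4, -7.8, -1.7]
grip_width: 0.029
```

Request:
send_rows(
  rows=[
    [[0.1,0.5,0,0],[0,0.5,0,0]],
  ],
)

```text
time_s: 6.35
ee_pos: [0.5192, 0.0621, 0.0763]
eef_rot: [1.467, 1.569, -1.766]
force: [1.2, -7.1, -1.8]
grip_width: 0.0292
```

Request:
send_rows(
  rows=[
    [[0.1,0.5,0,0]],
  ],
)

```text
time_s: 6.45
ee_pos: [0.5193, 0.0626, 0.0763]
eef_rot: [1.41, 1.57, -1.823]
force: [0.7, -6.7, -2.1]
grip_width: 0.0295
```

Request:
send_rows(
  rows=[
    [[0,0.5,0,0]],
  ],
)

```text
time_s: 6.55
ee_pos: [0.5193, 0.0632, 0.0762]
eef_rot: [1.461, 1.57, -1.772]
force: [1.2, -6.7, -2.5]
grip_width: 0.0291
```

Request:
send_rows(
  rows=[
    [[0,0.5,0,0]],
  ],
)

```text
time_s: 6.65
ee_pos: [0.5193, 0.0637, 0.0762]
eef_rot: [1.457, 1.57, -1.776]
force: [1.2, -7.0, -3.9]
grip_width: 0.0292
```

Request:
send_rows(
  rows=[
    [[0.1,0.4,0,0]],
  ],
)

```text
time_s: 6.75
ee_pos: [0.5194, 0.0642, 0.0761]
eef_rot: [1.367, 1.57, -1.866]
force: [1.4, -5.8, -3.9]
grip_width: 0.0292
```

```bash
python3 -c "
from h import *
st()
p,d=ctrl.camera('side');cv2.imwrite('pics/t4.png',cv2.resize(p[180:310,220:400,::-1],None,fx=4,fy=4))"
```

```text
t 6.75 p [519.4  64.2  76.1] yang -1.6621 down [-0.    -0.001 -1.   ] F [ 1.4 -5.8 -3.9] w 0.0292 q [ 0.05  0.39  1.73 -0.    1.03  1.72]
```

View pics/t4.png

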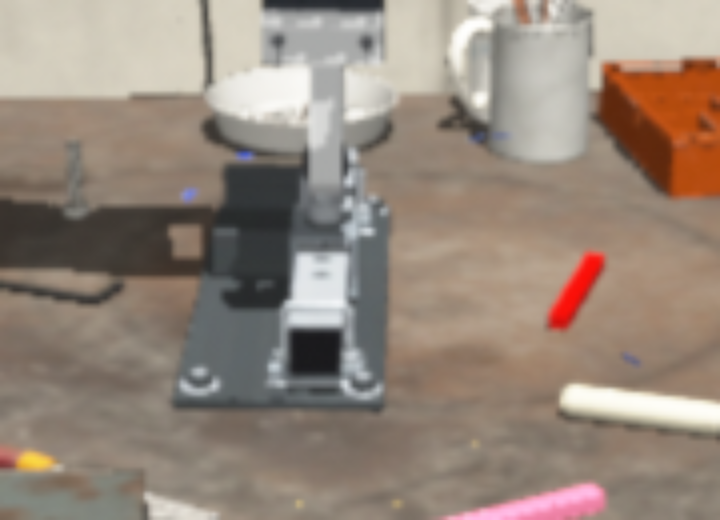

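Request:
send_rows(
  rows=[
    [[0,0.3,0,0],[0,0,0,0]],
  ],
)

```text
time_s: 7.0
ee_pos: [0.5193, 0.0647, 0.0761]
eef_rot: [0.892, 1.57, -2.341]
force: [1.0, -4.3, -4.1]
grip_width: 0.029
```

Request:
send_rows(
  rows=[
    [[0,0.4,0,0],[0,0,0,0]],
  ],
)

```text
time_s: 7.2
ee_pos: [0.5194, 0.0655, 0.0764]
eef_rot: [-0.316, 1.57, 2.734]
force: [-0.4, -1.0, -1.4]
grip_width: 0.0291
```

Request:
send_rows(
  rows=[
    [[0,0.4,0,0],[0,0,0,0]],
  ],
)

```text
time_s: 7.4
ee_pos: [0.5194, 0.066, 0.0764]
eef_rot: [0.13, 1.571, -3.102]
force: [-0.7, -2.1, -0.5]
grip_width: 0.0294
```

```bash
python3 -c "
from h import *
st()
p,d=ctrl.camera('side');cv2.imwrite('pics/t5.png',cv2.resize(p[200:270,270:340,::-1],None,fx=8,fy=8))"
```

```text
t 7.4 p [519.4  66.   76.4] yang -1.6619 down [-0. -0. -1.] F [-0.7 -2.1 -0.5] w 0.0294 q [0.06 0.39 1.73 0.   1.03 1.72]
```

View pics/t5.png

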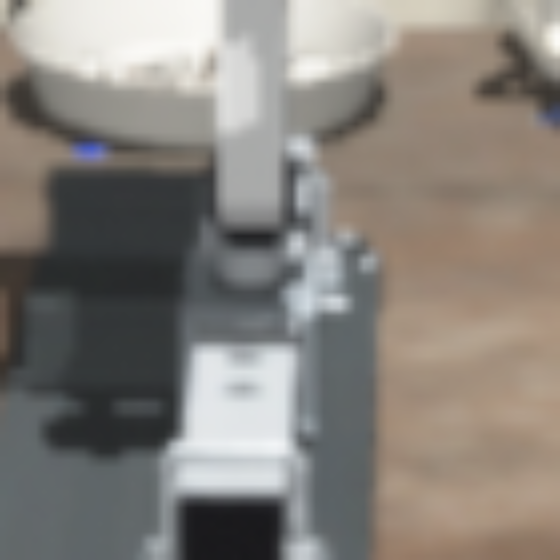

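Request:
send_rows(
  rows=[
    [[0,-1,0,0],[0,0,0,0],[0,0,0,0],[0,0,0,0],[0,0,20,0],[0,0,30,0],[0,0,40,0],[0,-40,10,0.13],[-10,-40,0,0.14],[-10,-40,0,0.14],[0,-45,0,0.14],[0,-45,0,0.14]],
  ],
  grip=-0.2,
)

```text
time_s: 8.65
ee_pos: [0.4993, -0.1442, 0.1768]
eef_rot: [2.387, 1.57, -0.157]
force: [0.4, -0.1, 0.0]
grip_width: 0.0563
```

Request:
send_rows(
  rows=[
    [[0,-45,0,0.14],[0,-40,0,0.14],[0,-40,0,0.14],[-5,-20,0,0.14],[-5,-10,0,0.14],[-5,-5,0,0.14],[0,0,0,0.14],[0,0,0,0.02],[0,0,0,0]],
  ],
)

```text
time_s: 9.55
ee_pos: [0.4847, -0.3026, 0.1765]
eef_rot: [1.903, 1.571, 0.349]
force: [0.1, -0.8, 0.5]
grip_width: 0.0562
```

```bash
python3 - <<'E'
from h import *
st()
p,d=ctrl.camera('top');cv2.imwrite('pics/t6f.png',p[:,:,::-1]);np.save('pics/t6d.npy',d)
s,_=ctrl.camera('side');cv2.imwrite('pics/s6f.png',s[:,:,::-1])
cv2.imwrite('pics/t6.png',np.vstack([cv2.resize(p[220:320,165:365,::-1],None,fx=3,fy=3,interpolation=2),cv2.resize(s[200:290,240:360,::-1],(600,300),interpolation=2)]))
r=cloud("top",d)[240:275,235:295].reshape(-1,3);q=r[(r[:,2]>.08)&(r[:,2]<.12)]
print(q.mean(0),np.percentile(q[:,2],[10,50,90]))
k=q[q[:,2]>.086];print(cv2.minEnclosingCircle(k[:,:2].astype(np.float32)*1000))
E
```

```text
t 9.55 p [ 484.7 -302.6  176.5] yang 0.0177 down [ 0.  0. -1.] F [ 0.1 -0.8  0.5] w 0.0562 q [-0.62  0.37  1.49  0.    1.28 -0.64]
[0.51975636 0.06095003 0.091859  ] [0.08767207 0.09217149 0.0957866 ]
((520.6806030273438, 61.755889892578125), 13.331375122070312)
```

View pics/t6.png

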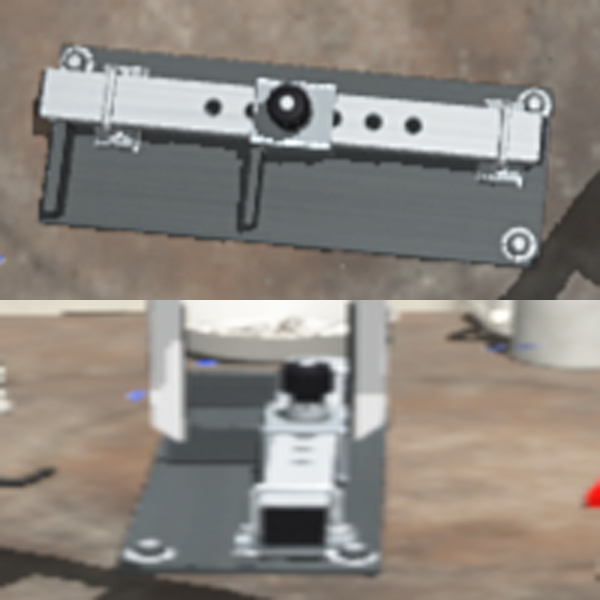

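Request:
send_rows(
  rows=[
    [[-11,-6,-20,0.015],[0,0,-35,0],[0,0,-35,0],[0,0,-35,0],[0,0,-25,0],[0,0,-10,0],[0,0,0,0],[0,0,0,0]],
  ],
)

```text
time_s: 10.45
ee_pos: [0.4742, -0.3091, 0.0177]
eef_rot: [0.904, 1.569, -0.632]
force: [-0.0, -0.4, -0.7]
grip_width: 0.0561
```

```bash
python3 -c "
from h import *
st()"
```

```text
t 10.45 p [ 474.2 -309.1   17.7] yang 0.0349 down [ 0.001 -0.001 -1.   ] F [-0.  -0.4 -0.7] w 0.0561 q [-0.64  0.56  1.63  0.    0.95 -0.68]
```

Go down another 14 mm and close gently.

Request:
send_rows(
  rows=[
    [[0,0,-7,0],[0,0,-5,0],[0,0,-2,0],[0,0,0,0],[0,0,0,0]],
  ],
)

```text
time_s: 10.95
ee_pos: [0.4737, -0.3087, 0.0026]
eef_rot: [1.035, 1.571, -0.5]
force: [-0.3, 0.6, 0.3]
grip_width: 0.0562
```

Request:
send_rows(
  rows=[
    [[0,0,0,0],[0,0,0,0],[0,0,0,0],[0,0,0,0],[0,0,0,0],[0,0,0,0]],
  ],
  grip=1,
  newtons=15,
)

```text
time_s: 11.55
ee_pos: [0.4736, -0.3087, 0.0025]
eef_rot: [-1.009, 1.571, -2.545]
force: [0.1, 0.1, 0.9]
grip_width: 0.0117
```

```bash
python3 -c "
from h import *
st()"
```

```text
t 11.55 p [ 473.6 -308.7    2.5] yang 0.0355 down [-0. -0. -1.] F [0.1 0.1 0.9] w 0.0117 q [-0.64  0.58  1.64 -0.    0.92 -0.68]
```

Request:
send_rows(
  rows=[
    [[0,0,5,0],[0,0,20,0],[0,0,35,0],[0,0,40,0],[0,0,30,0],[0,0,20,0],[0,0,0,0]],
  ],
)

```text
time_s: 12.25
ee_pos: [0.4745, -0.3093, 0.1554]
eef_rot: [0.895, 1.566, -0.641]
force: [0.8, -1.1, -1.8]
grip_width: 0.0117
```

```bash
python3 - <<'E'
from h import *
st()
p,d=ctrl.camera('top');a=p[:,:,::-1].copy();cv2.imwrite('pics/t7f.png',a)
s,_=ctrl.camera('side');cv2.imwrite('pics/s7f.png',s[:,:,::-1])
e=np.array([.0911,.9958,0]);ex=np.array([.9958,-.0911,0]);h3=np.array([.5203,.0626,0])
W=cloud("top",d)
# rectify gauge plane z=.032 to 0.25mm/px image in gauge coords: along -20..160 (from hole3), lateral -85..-20
A=np.arange(-10,165,.25);L=np.arange(-85,25,.25)
mx=np.zeros((len(L),len(A)),np.float32);my=mx.copy()
for i,l in enumerate(L):
    for j,al in enumerate(A):
        mx[i,j],my[i,j]=proj("top",h3+e*al/1000+ex*l/1000+[0,0,.032])
r=cv2.remap(a,mx,my,cv2.INTER_CUBIC);cv2.imwrite('pics/rect.png',r)
print(r.shape)
c=cv2.resize(s[100:380,200:480,::-1],None,fx=2,fy=2);cv2.imwrite('pics/s7.png',c)
E
```

```text
t 12.25 p [ 474.5 -309.3  155.4] yang 0.0355 down [ 0.004 -0.003 -1.   ] F [ 0.8 -1.1 -1.8] w 0.0117 q [-0.64  0.38  1.54  0.    1.22 -0.68]
(440, 700, 3)
```

View pics/rect.png

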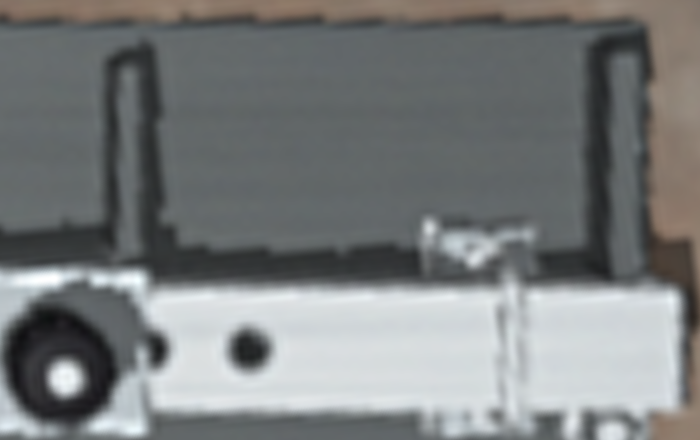

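View pics/s7.png

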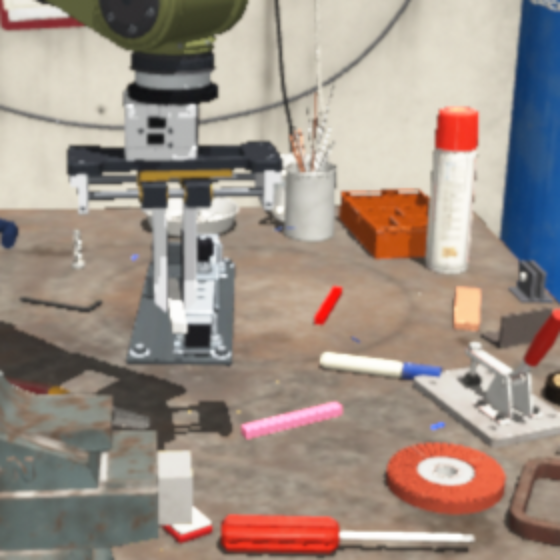

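View pics/t7f.png

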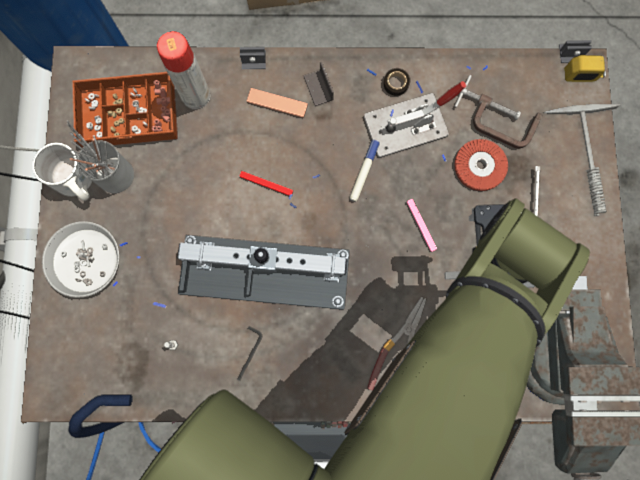

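Request:
send_rows(
  rows=[
    [[0,20,0,-0.01],[0,40,0,-0.01],[0,40,0,-0.01],[0,40,0,-0.01],[0,40,0,-0.01],[0,40,0,-0.01],[0,40,0,-0.01],[0,40,0,-0.01],[0,40,0,-0.01],[0,40,0,-0.01],[0,40,0,-0.01],[2,30,0,-0.01]],
  ],
)

```text
time_s: 13.55
ee_pos: [0.4745, 0.1433, 0.1508]
eef_rot: [-1.33, 1.568, -2.984]
force: [0.6, 0.5, -0.8]
grip_width: 0.0115
```

Request:
send_rows(
  rows=[
    [[0,10,0,-0.007],[0,0,-20,0],[0,0,-30,0],[0,0,-20,0],[0,0,0,0],[0,0,0,0],[0,0,0,0]],
  ],
)

```text
time_s: 14.25
ee_pos: [0.4761, 0.1512, 0.0834]
eef_rot: [1.877, 1.57, 0.214]
force: [-0.3, -1.0, -0.8]
grip_width: 0.012
```

```bash
python3 - <<'E'
from h import *
st()
p,d=ctrl.camera('top');cv2.imwrite('pics/t8.png',cv2.resize(p[200:350,100:400,::-1],None,fx=2.5,fy=2.5))
s,_=ctrl.camera('side');cv2.imwrite('pics/s8.png',cv2.resize(s[150:300,220:400,::-1],None,fx=4,fy=4))
E
```

```text
t 14.25 p [476.1 151.2  83.4] yang -0.0918 down [ 0.001  0.    -1.   ] F [-0.3 -1.  -0.8] w 0.012 q [ 0.23  0.33  1.79 -0.    1.02  0.33]
```

View pics/t8.png

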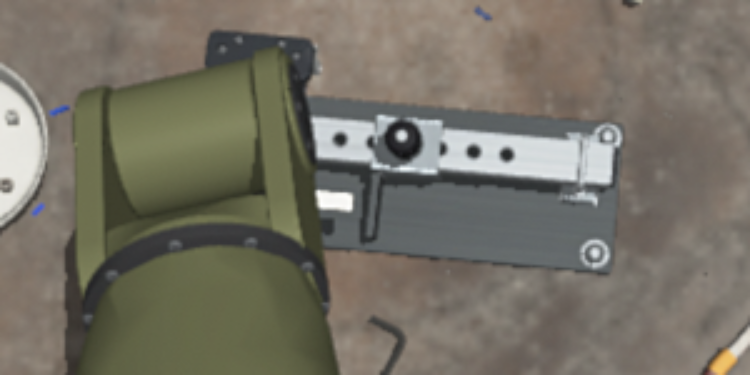

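View pics/s8.png

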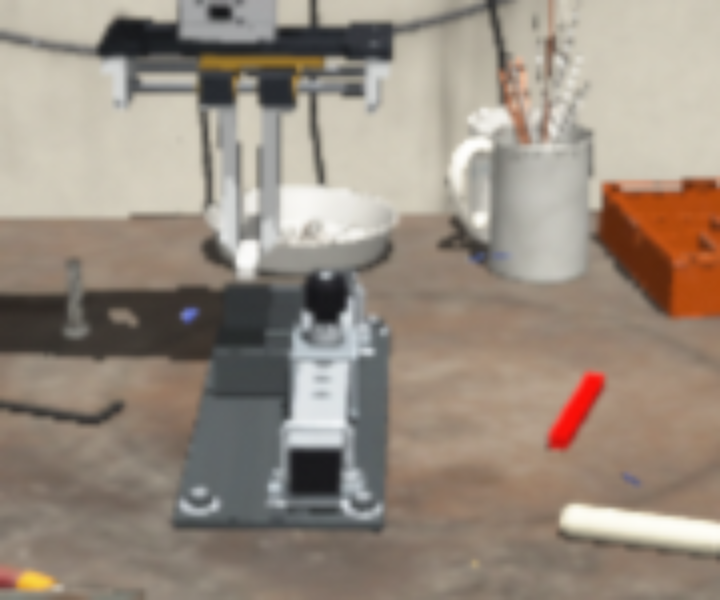

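```bash
python3 - <<'E'
from h import *
a=cv2.imread('pics/t8.png')
hs=cv2.cvtColor(a,cv2.COLOR_BGR2HSV);m=((hs[...,1]<30)&(hs[...,2]>190)).astype(np.uint8);m[:185]=0;m[220:]=0;m[:,:310]=0;m[:,362:]=0
c=max(cv2.findContours(m,0,1)[0],key=cv2.contourArea);b=cv2.boxPoints(cv2.minAreaRect(c));print(b)
e=np.array([.0911,.9958,0]);ex=np.array([.9958,-.0911,0]);h3=np.array([.5203,.0626,0])
for q in b:
    w=ray("top",(q[0]+.5)/2.5-.5+100,(q[1]+.5)/2.5-.5+200,.091)-h3;print("along",(w@e*1000).round(1),"lat",(w@ex*1000).round(1))
E
```

```text
[[315.50824 207.40985]
 [317.10663 189.82788]
 [352.45087 193.04099]
 [350.85248 210.62296]]
along 54.9 lat -56.7
along 55.3 lat -44.1
along 30.0 lat -44.1
along 29.6 lat -56.7
```

Request:
send_rows(
  rows=[
    [[-1,-1,-15,0],[0,0,-20,0],[0,0,-15,0],[0,0,0,0],[0,0,0,0]],
  ],
)

```text
time_s: 14.85
ee_pos: [0.475, 0.1504, 0.0332]
eef_rot: [1.867, 1.57, 0.205]
force: [0.9, 0.4, -0.5]
grip_width: 0.0117
```

```bash
python3 - <<'E'
from h import *
st()
p,d=ctrl.camera('top');a=cv2.resize(p[200:350,100:400,::-1],None,fx=2.5,fy=2.5);cv2.imwrite('pics/t9.png',a)
hs=cv2.cvtColor(a,cv2.COLOR_BGR2HSV);m=((hs[...,1]<30)&(hs[...,2]>190)).astype(np.uint8);m[185:220,310:362];m[:180]=0;m[225:]=0;m[:,:300]=0;m[:,368:]=0
c=max(cv2.findContours(m,0,1)[0],key=cv2.contourArea);b=cv2.boxPoints(cv2.minAreaRect(c))
e=np.array([.0911,.9958,0]);ex=np.array([.9958,-.0911,0]);h3=np.array([.5203,.0626,0])
z=ctrl.get_obs()['ee_pos'][2]+.0075
for q in b:
    w=ray("top",(q[0]+.5)/2.5-.5+100,(q[1]+.5)/2.5-.5+200,z)-h3;print("along",(w@e*1000).round(1),"lat",(w@ex*1000).round(1))
E
```

```text
t 14.85 p [475.  150.4  33.2] yang -0.0915 down [ 0.001  0.    -1.   ] F [ 0.9  0.4 -0.5] w 0.0117 q [ 0.23  0.41  1.82 -0.    0.91  0.32]
along 52.6 lat -57.4
along 52.6 lat -44.9
along 28.5 lat -45.5
along 28.5 lat -58.0
```

View pics/t9.png

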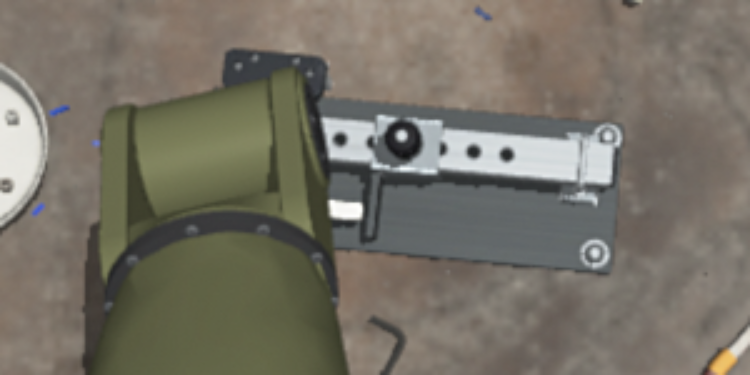

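Bar end at 28.5 mm along, stop face at about 25.5 mm, so it is centred in the gap. Lower it.

Request:
send_rows(
  rows=[
    [[0,0,-8,0],[0,0,-8,0],[0,0,-4,0],[0,0,0,0]],
  ],
)

```text
time_s: 15.3
ee_pos: [0.4742, 0.1502, 0.0117]
eef_rot: [-1.248, 1.569, -2.91]
force: [-0.6, -0.7, -1.5]
grip_width: 0.0122
```

Request:
send_rows(
  rows=[
    [[0,0,-2,0],[0,0,-0.5,0],[0,0,0,0]],
  ],
)

```text
time_s: 15.6
ee_pos: [0.4748, 0.1504, 0.0104]
eef_rot: [1.865, 1.57, 0.203]
force: [-3.2, -0.0, 4.2]
grip_width: 0.012
```

Request:
send_rows(
  rows=[
    [[0,0,0,0],[0,0,0,0],[0,0,0,0],[0,0,5,0],[0,0,15,0],[0,0,30,0],[0,0,40,0],[0,0,40,0],[-10,-40,0,0],[-10,-40,0,0],[-10,-40,0,0],[-10,-40,0,0]],
  ],
  grip=0.5,
)

```text
time_s: 16.8
ee_pos: [0.434, -0.011, 0.1404]
eef_rot: [1.478, 1.57, -0.184]
force: [-0.0, -0.2, -0.1]
grip_width: 0.0238
```

Request:
send_rows(
  rows=[
    [[0,-40,0,0],[0,-40,0,0],[0,-40,0,0],[0,-40,0,0],[0,-20,0,0],[0,0,0,0]],
  ],
)

```text
time_s: 17.4
ee_pos: [0.4344, -0.1916, 0.1401]
eef_rot: [0.623, 1.57, -1.042]
force: [-0.4, 0.2, -0.5]
grip_width: 0.0235
```

```bash
python3 - <<'E'
from h import *
st()
p,d=ctrl.camera('top');s,_=ctrl.camera('side')
cv2.imwrite('pics/t10.png',np.vstack([cv2.resize(p[220:320,165:365,::-1],None,fx=3,fy=3,interpolation=2),cv2.resize(s[200:290,240:360,::-1],(600,300),interpolation=2)]))
W=cloud("top",d)
r=W[240:275,235:295].reshape(-1,3);q=r[(r[:,2]>.08)&(r[:,2]<.12)]
k=q[q[:,2]>.086];print("knob",np.median(k[:,2]),cv2.minEnclosingCircle(k[:,:2].astype(np.float32)*1000))
a=p[:,:,::-1].copy();hs=cv2.cvtColor(a,cv2.COLOR_BGR2HSV);m=((hs[...,1]<30)&(hs[...,2]>190)).astype(np.uint8);m[:264]=0;m[300:]=0;m[:,:182]=0;m[:,240:]=0
c=max(cv2.findContours(m,0,1)[0],key=cv2.contourArea);mm=m*0;cv2.drawContours(mm,[c],-1,1,-1);b=cv2.boxPoints(cv2.minAreaRect(c))
print("bar z",np.percentile(W[mm>0][:,2],[10,50,90]))
e=np.array([.0911,.9958,0]);ex=np.array([.9958,-.0911,0]);h3=np.array([.5203,.0626,0])
for q in b:
    w=ray("top",*q,.018)-h3;print("along",(w@e*1000).round(1),"lat",(w@ex*1000).round(1))
E
```

```text
t 17.4 p [ 434.4 -191.6  140.1] yang -0.0943 down [ 0. -0. -1.] F [-0.4  0.2 -0.5] w 0.0235 q [-0.49  0.2   1.81 -0.    1.13 -0.4 ]
knob 0.09292029275525104 ((520.783935546875, 61.79145431518555), 13.41416072845459)
bar z [0.01288824 0.01705929 0.02002283]
along 138.3 lat -58.0
along 138.8 lat -45.1
along 40.8 lat -45.3
along 40.5 lat -58.1
```

View pics/t10.png

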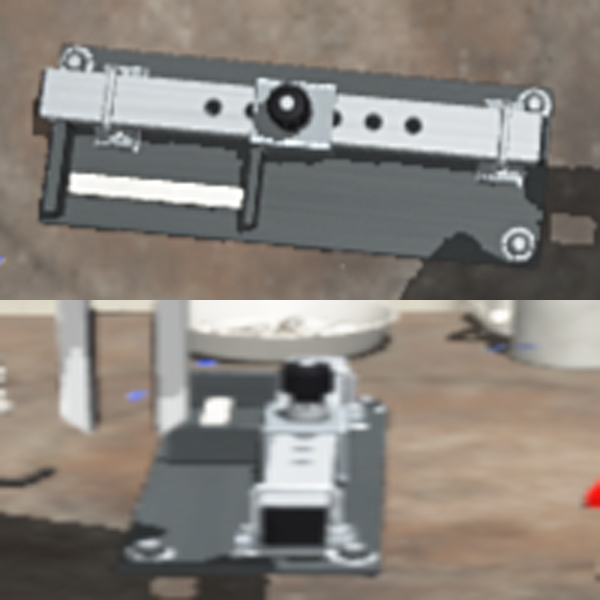

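```bash
python3 -c "
from station import ctrl
print(ctrl.hand_in())"
```

```text
the job is handed in; nothing more can be done
None
```

The gauge is set to the 116 mm hole, the bar is lying in it, and the job was handed in at about 17.5 s of the 53 s allowed; it reported no verdict.

- **Stop and pin:** I lifted the pin by its knob and slid the stop to just short of the third hole. I then let the pin rest on the tube and pushed the knob along with loosened jaws until it dropped in. The highest sideways push I read was about 8 N.
- **Bar:** I picked the plain aluminium bar, at about pixel (457, 285) in the first top view. It measured 110 × 13 mm. I laid it flat between the stops and let go. The pink, red and white look-alikes were left alone.
- **Last checks:**
  - The knob top read about 93 mm, against 94 mm fully home and 102–103 mm before the drop.
  - The knob sits within about 1 mm of the third hole, with two holes visible ahead of the stop and three behind.
  - The bar's top is at about 17 mm, against 18 mm expected when it lies flat on the plate. It sits 52 mm in front of the tube's centre line, with about 3 mm of gap at each end.
  - The arm is clear of everything.
- **Checks with limits:** the mask in the final top picture cut off the bar's end by the sliding stop. I judged that gap from the picture and from a measurement taken just before lowering. The pin being home is also only known to the camera's 1–2 mm depth noise.

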